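# Hold a shaft collar on the set-screw flat of a bench drive

### The arm

A 6-joint arm with a two-finger parallel gripper is mounted at the origin on a cart in front of the work surface, level with it; the furniture and walls round the work are solid. World frame = base frame: x ahead of the robot, y to its left, z up, the work surface at z = 0. Lengths are in m, angles in rad, forces in N, time in s.
With the tool pointing down it reaches from about 0.35 to 0.775 m from the base axis. Payload 5.5 kg.
Tool frame: the origin (TCP) lies at the very end of the fingers, on their centre line; the grasp point (between the pads) lies 19 mm behind it; z points along the fingers, y is the line along which they close (so a half turn about z gives the same grasp; the last joint's range is limited). The gripper opens to 85 mm and grips with 20 to 120 N. Pads are 22 mm wide; open, the fingers measure 114 mm over their backs; the gripper's body (76 mm by 85 mm) begins 54 mm behind the grasp point. The pads swing forward as they close: fully open they stand 13 mm farther back than shut.
Start: joints at [-1.364, 0.313, 0.046, 1.304, 0, 1.431], TCP at [0.195, -0.541, 0.231] pointing down, gripper open.
Joint ranges: [-2.76, 2.76], [-0.86, 1.69], [-1.03, 1.26], [-2.2, 2.34], [-1.47, 1.5], [-3.14, 3.14]. Speed limits (rad/s): [2.57, 2.57, 3.14, 3.14, 3.14, 3.14].

### API

Orientations are given as a unit quaternion [w, x, y, z].
In Python, from workcell import get_state, read_camera, calibration, hand_in gives the robot as it stands.
- The arm moves only by the tool drive_tool, never from a script. Its argument "deltas" is a list that holds one entry, the list of rows, each a list of 7 numbers: the closure in counts, from 0 (fully open) to 255 (shut), then the shift along the tool's x, y, z in m, then the turn, a rotation vector about the tool's x, y, z in degrees. A call has 1 to 12 rows; each row is the pose to reach, as a shift and turn from the pose commanded when the call began, along the tool's axes at that moment; what a row does not reach only later rows make up. A row lasts 1/8 s, in which the tool goes at most 62.5 mm and 10.7 degrees, less where a joint would pass 70% of its speed; a pose out of reach is approached as far as the arm can. A call with a gripper value outside its range is refused whole. The fingers move at their own pace and stop on an object; "newtons" is the grip in N (left out, the last holds). Time passes only in rows, so rows that repeat a pose let the fingers close. It gives the time, the measured TCP pose, the force, the opening and the grip force at its end, in the units of the state.
- get_state(): the state, without advancing time (a new reading comes with each control period).
- read_camera(name): name is "scene" or "top" or "wrist"; returns (picture, depth): 384x512x3 uint8, red, green, blue; 384x512 float32, m along the optical axis (not along the pixel's ray), 0 where there is no reading.
- calibration(name): a dict with "mtx" (3x3 intrinsics, pixels), "world_from_camera" (4x4, takes a point from camera to world coordinates). Camera axes: x right, y up, looking along -z (the intrinsics and any distortion apply to the point x, -y, -z); pixel columns grow to the right and rows downward; lengths in m; the calibration is good to about 2 mm. A picture is of the moment at which its call begins: read the wrist's pose just before it. calibration takes no time and is no camera call; for the wrist camera it gives the pose at the moment of the call.
- hand_in(): hands the job in; it is judged then, once.
The state is a dict: "clock": time; "joint_pos": joint angles; "qvel": joint speeds; "tau": joint torques, N m; "tcp_pos": TCP position; "orientation": TCP orientation; "wrist_force": force on the tool from outside, world axes, zero at the start; "ft_torque": the same for the moment, N m; "finger_gap": finger opening in m; "grip_force": force on a finger pad.
Only numpy, scipy, OpenCV 4.12 (cv2) and the standard library are available. Lean on these libraries where they do the work, as an engineer would, in place of code of your own. Each camera call takes 0.05 s, during which the arm holds its last target. There are 200 camera calls.

### The job

Swing the red-knobbed keeper lever out of its red-marked place into the notch with the green mark, so that it no longer traps the collar. Then pinch the bare top of the shaft, feel for its flat and turn it until the flat faces the white index mark. Then take the collar by its rim, turn its brass set screw to the index mark too, raise it straight up the shaft so that it hangs about 10 mm clear of the hub with the screw on the flat, and finish while holding it there, ready for the screw to be tightened; leave the two vials and the brass fitting alone.

Things in the scene. Friction and masses are not known exactly. Their poses are not given: they have to be found in the camera images.
- drive: fixed blue block 150 x 225 x 26 mm: x -70 to +80, y -145 to +80 mm from its origin, which is on the bench (z 0) under the shaft's upright axis; z up; -x is the front with the white index mark. Upright shaft in a round hub (radius 18 mm, top z 50 mm). Lever pivot at x 0, y -70 mm; behind it (x 33 to 59, y -80 to -60 mm) a spring housing 52 mm high
- index (a point): middle of the white bar (30 x 4 mm) on the block's front, 48 mm from the shaft axis in the drive's -x direction, at z 27 mm
- hub_top (a point): on the shaft axis at the height of the hub's top (z 50 mm), where the collar rests at the start
- lever (a joint): keeper lever angle about its upright pivot, counterclockwise from above: 0 = knob over the red mark, its upper arm (z 75 to 82 mm) over the collar's edge; 1.30 (stop) = in the green-marked notch, arm clear. A spring detent holds it at both ends and snaps it home past the middle (0.65); about 3 N at the knob throw it
- lever_hinge (a point): point on the lever's upright pivot axis
- lever_knob (a point): on the axis of the lever's red upright round knob (16 mm diameter, z 44 to 81 mm), 60 mm from the pivot, at z 70 mm. From the pivot it lies toward the drive's -x at lever 0 and swings toward the drive's -y. Gripping fingers may keep their direction as it swings
- shaft (a joint): angle of the shaft about its upright axis (which is the drive's z axis), counterclockwise from above: 0 = flat faces the index mark; it turns with slight friction (0.03 N m), from -2.6 to 2.6, and stays where it is left
- shaft_flat (a point): middle of the flat near the top of the steel shaft, 8 mm from the axis, at z 92 mm; the point's -x points out of the flat. Shaft diameter 24 mm, top at z 105 mm, bare above the collar (z 72 mm); it is cut flat on one side there: 20 mm across flat and back, 24 mm over the round
- collar: loose dark steel ring round the shaft, outside 40 mm, bore 27 mm, 22 mm high, 90 g. Origin: middle of its underside (z 50 mm at rest on the hub). Its brass set screw points along its -x; the screw's nose stands 4 mm into the bore, at rest in a groove of the shaft: there the collar turns freely, but it rises only with the screw over the flat (within about 0.35 rad)
- collar_screw (a point): outer end of the brass set screw (9 mm thick), 28.5 mm from the collar's axis, 11 mm above its underside
- blue_vial: bystander: upright glass vial with blue cap, 23 x 74 mm, behind the drive; origin at its underside
- white_vial: bystander: upright glass vial with white cap, 23 x 74 mm, behind the drive; origin at its underside
- brass_fitting: bystander: brass fitting 16 x 34 x 14 mm lying left of the drive; origin at its underside
Mind the look-alikes: they are no part of the job. There is more than one size of the collar; the job needs the middle-sized.

How it is judged:
By the outcome, as a careful person would: the job done as asked, in the order asked, and still so for the second after the job is handed in, while the arm keeps its last pose, push and grip.
It also fails if it takes over 48 s, if anything falls off the work surface, if the arm or the gripper's body presses on something with over 40 N, if the wrist force passes 120 N, or if a joint passes its speed limit or range.

## Working session

There is one attempt and no reset: what is moved stays moved. The work goes in short steps, Python scripts to look and compute and a tool call to move; the robot and the scene stay as the last step left them, time stands still between calls to the robot, and variables do not carry over. Pictures are saved under pics/ and viewed, at most 10 in all, crops included, and the job is handed in when it is done.

Besides the shell and the picture viewer there is one more tool, called after ">>>" by a JSON object that holds its "api" and its "payload", one argument or row to a line. drive_tool: Moves the arm, as the interface text tells. Its arguments: {"type":"object","properties":{"deltas":{"type":"array","items":{"type":"array","items":{"type":"array","items":{"type":"number"}}}},"newtons":{"type":"number"}},"required":["deltas"]}

```bash
mkdir -p pics; cat > h.py <<'E'
import numpy as np, cv2
from workcell import get_state, read_camera, calibration, hand_in
def cam(n):
    c=calibration(n); p,d=read_camera(n); return p,d,np.array(c["mtx"]),np.array(c["world_from_camera"]),c
def save(n,p,s=1): cv2.imwrite("pics/"+n,cv2.resize(cv2.cvtColor(p,cv2.COLOR_RGB2BGR),None,fx=s,fy=s,interpolation=cv2.INTER_CUBIC))
def ray(u,v,K,T,dist=None):
    q=cv2.undistortPoints(np.array([[[u,v]]],float),K,dist)[0,0]
    d=T[:3,:3]@np.array([q[0],-q[1],-1.]); return T[:3,3],d
def onz(u,v,z,K,T,dist=None):
    o,d=ray(u,v,K,T,dist); return o+d*(z-o[2])/d[2]
def pt(u,v,dep,K,T,dist=None):
    o,d=ray(u,v,K,T,dist); return o+d*dep
def proj(P,K,T):
    c=np.linalg.inv(T)@np.append(P,1); return K[0,0]*c[0]/-c[2]+K[0,2],K[1,1]*-c[1]/-c[2]+K[1,2]
E
python3 - <<'E'
from h import *
ims=[]
for n in("top","scene"):
    p,d,K,T,c=cam(n); np.savez(n+"0.npz",p=p,d=d,K=K,T=T); save(n+"0.png",p,1.5); print(n,c.keys(),K.round(1).tolist(),T.round(3).tolist())
print(get_state())
E
```

```text
top dict_keys(['mtx', 'world_from_camera']) [[466.6, 0.0, 254.7], [0.0, 466.6, 184.6], [0.0, 0.0, 1.0]] [[-0.014, 0.993, -0.12, 0.408], [-1.0, -0.015, -0.009, -0.097], [-0.011, 0.119, 0.993, 1.044], [0.0, 0.0, 0.0, 1.0]]
scene dict_keys(['mtx', 'world_from_camera']) [[493.7, 0.0, 256.4], [0.0, 493.7, 193.6], [0.0, 0.0, 1.0]] [[-0.855, 0.381, -0.352, 0.161], [-0.518, -0.618, 0.591, 0.49], [0.007, 0.688, 0.726, 0.794], [0.0, 0.0, 0.0, 1.0]]
{'clock': 0.1, 'joint_pos': array([-1.36358957e+00,  3.13940759e-01,  4.50931584e-02,  1.30359740e+00,
       -1.74029379e-06,  1.43120564e+00]), 'qvel': array([-0.00018375, -0.00067467,  0.00269831, -0.00172142,  0.00261885,
       -0.00154544]), 'tau': array([ 2.37748231e-03, -4.81726706e+01,  2.99243474e+01,  1.28318233e-02,
       -1.41338819e-04,  5.62585114e-06]), 'tcp_pos': array([ 0.19533662, -0.5403212 ,  0.23048948]), 'orientation': array([-8.23838590e-04,  9.85003737e-01,  1.72531038e-01, -2.87336262e-05]), 'wrist_force': array([-0.8987192 ,  0.62130471, -0.28109789]), 'ft_torque': array([ 0.03684871, -0.0117422 , -0.00899666]), 'grip_force': 0.0, 'finger_gap': 0.08557188962714209}
```

View pics/top0.png

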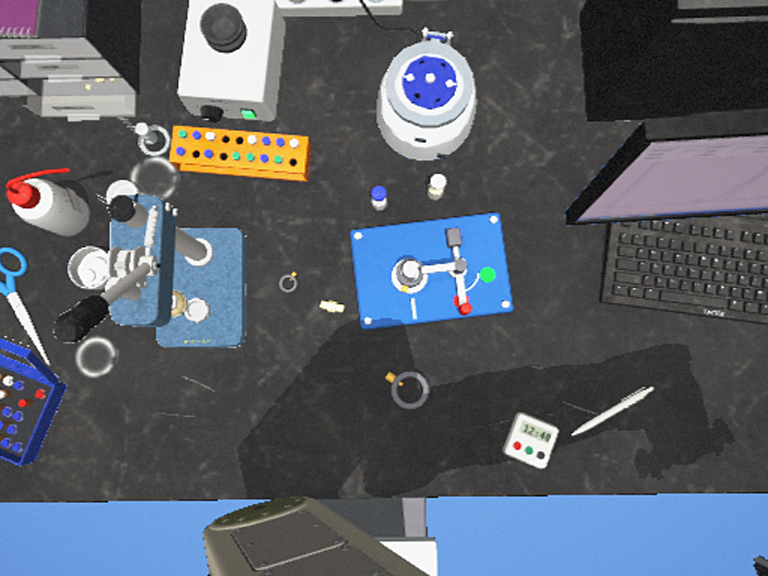

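View pics/scene0.png

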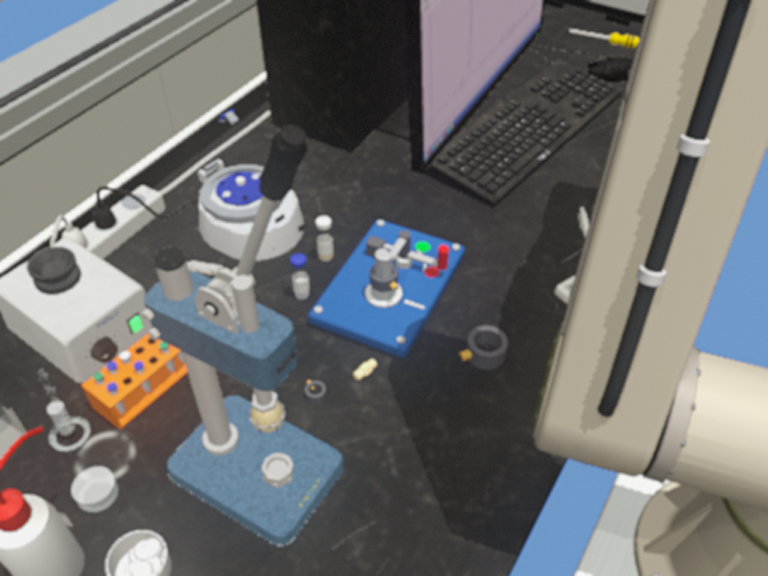

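The top view (1.5x) shows the blue drive around (432,270), with the shaft and collar at (409,272), the red knob at (463,303), the green mark at (488,275) and the white index bar at (414,308). There are three collar-like rings. The small one lies loose at (289,283), the large one lies loose at (409,390), and the middle-sized one is on the shaft at (409,272). The one on the shaft is the one to use. I'll confirm that in a crop and fit the block.

```bash
cat > m1.py <<'E'
from h import *
res={}
for n in("top","scene"):
    z=np.load(n+"0.npz");p,d,K,T=z["p"],z["d"],z["K"],z["T"]
    hsv=cv2.cvtColor(p,cv2.COLOR_RGB2HSV)
    m=cv2.inRange(hsv,(100,170,90),(125,255,255))
    k,l,s,c=cv2.connectedComponentsWithStats(m)
    # component nearest to drive
    g=(288,180) if n=="top" else (262,190)
    cand=[i for i in range(1,k) if s[i,4]>1500]; i=min(cand,key=lambda i:np.hypot(*(c[i]-g)))
    mm=(l==i).astype(np.uint8); cnt=max(cv2.findContours(mm,0,2)[0],key=cv2.contourArea)
    hull=cv2.convexHull(cnt)
    ys,xs=np.where(mm>0)
    zz=[pt(u,v,d[v,u],K,T)[2] for u,v in list(zip(xs,ys))[::40]]
    print(n,"block",s[i],"median z",np.median(zz))
    W=np.array([onz(u,v,.026,K,T)[:2] for u,v in hull[:,0]],np.float32)
    r=cv2.minAreaRect(W*1000); print("rect",r)
    x0,y0,w,h=s[i,:4]; sub=np.zeros_like(m); sub[y0:y0+h,x0:x0+w]=1
    for nm,ms in {"red":cv2.inRange(hsv,(0,150,100),(8,255,255))|cv2.inRange(hsv,(172,150,100),(180,255,255)),"green":cv2.inRange(hsv,(50,150,100),(80,255,255)),"brass":cv2.inRange(hsv,(12,120,120),(28,255,255)),"white":cv2.inRange(hsv,(0,0,190),(180,60,255))}.items():
        k,l2,s2,c2=cv2.connectedComponentsWithStats(ms*sub)
        for j in range(1,k):
            if s2[j,4]>8:
                u,v=c2[j]; print(nm,s2[j].tolist(),c2[j].round(1),"z27",onz(u,v,.027,K,T).round(4),"z61",onz(u,v,.061,K,T).round(4),"dep",pt(u,v,d[int(round(v)),int(round(u))],K,T).round(4))
    crop=p[max(y0-10,0):y0+h+10,x0-10:x0+w+10]; res[n]=cv2.resize(crop,(400,int(400*crop.shape[0]/crop.shape[1])),interpolation=cv2.INTER_CUBIC)
H=max(r.shape[0] for r in res.values())
save("crop1.png",np.hstack([np.pad(r,((0,H-r.shape[0]),(0,0),(0,0))) for r in res.values()]))
E
python3 m1.py
```

```text
top block [ 233  142  109   78 5216] median z 0.025412729125682043
rect ((539.519775390625, -157.66815185546875), (148.4600372314453, 222.23748779296875), 6.0352396965026855)
red [303, 197, 11, 13, 69] [308.3 204.1] z27 [ 0.4856 -0.2035  0.027 ] z61 [ 0.483  -0.1999  0.061 ] dep [ 0.4814 -0.1978  0.0815]
green [320, 178, 10, 10, 78] [324.5 182.8] z27 [ 0.5317 -0.2403  0.027 ] z61 [ 0.5276 -0.2355  0.061 ] dep [ 0.5317 -0.2402  0.0276]
white [326, 144, 6, 5, 19] [328.6 145.9] z27 [ 0.6139 -0.252   0.027 ] z61 [ 0.607  -0.2468  0.061 ] dep [ 0.6138 -0.2519  0.0277]
white [236, 155, 5, 5, 19] [238.2 156.6] z27 [ 0.5931 -0.0517  0.027 ] z61 [ 0.5869 -0.0532  0.061 ] dep [ 0.5933 -0.0516  0.0257]
white [302, 164, 4, 9, 26] [303.7 167.7] z27 [ 0.5661 -0.1957  0.027 ] z61 [ 0.5608 -0.1924  0.061 ] dep [ 0.4079 -0.0968  1.0438]
white [261, 173, 8, 21, 66] [263.7 184.5] z27 [ 0.5301 -0.1071  0.027 ] z61 [ 0.526  -0.1067  0.061 ] dep [ 0.5255 -0.1067  0.065 ]
white [267, 174, 13, 12, 108] [273.7 179.2] z27 [ 0.5415 -0.1291  0.027 ] z61 [ 0.537 -0.128  0.061] dep [ 0.5315 -0.1267  0.1025]
white [271, 175, 49, 28, 323] [296.3 185.7] z27 [ 0.5262 -0.1784  0.027 ] z61 [ 0.5223 -0.1757  0.061 ] dep [ 0.5266 -0.1787  0.0237]
white [274, 199, 4, 14, 32] [275.4 205.5] z27 [ 0.4836 -0.1318  0.027 ] z61 [ 0.4811 -0.1307  0.061 ] dep [ 0.4835 -0.1318  0.0287]
white [334, 200, 6, 5, 20] [336.6 202.4] z27 [ 0.4884 -0.2654  0.027 ] z61 [ 0.4857 -0.2597  0.061 ] dep [ 0.4882 -0.2649  0.0298]
white [243, 212, 5, 4, 18] [244.8 213.4] z27 [ 0.4673 -0.0647  0.027 ] z61 [ 0.4654 -0.0658  0.061 ] dep [ 0.4673 -0.0648  0.0284]Traceback (most recent call last):
  File "m1.py", line 10, in <module>
    cand=[i for i in range(1,k) if s[i,4]>1500]; i=min(cand,key=lambda i:np.hypot(*(c[i]-g)))
                                                   ~~~^^^^^^^^^^^^^^^^^^^^^^^^^^^^^^^^^^^^^^^
ValueError: min() iterable argument is empty
```

```bash
sed -i 's/(100,170,90)/(100,150,60)/; s/>1500/>800/' m1.py
sed -i 's/12,120,120/12,90,110/' m1.py; python3 m1.py | sed -n '/^scene/,$p'
```

```text
scene block [ 206  148  103   88 3123] median z 0.02564821735045142
rect ((537.1512451171875, -153.9178466796875), (150.2452850341797, 231.57699584960938), 6.185653209686279)
red [284, 164, 15, 20, 115] [292.3 174.5] z27 [ 0.4953 -0.2254  0.027 ] z61 [ 0.4805 -0.1937  0.061 ] dep [ 0.4816 -0.1961  0.0584]
green [277, 161, 10, 7, 49] [281.4 164.1] z27 [ 0.5325 -0.2422  0.027 ] z61 [ 0.5161 -0.2097  0.061 ] dep [ 0.533  -0.2431  0.0261]
brass [260, 188, 5, 5, 20] [261.9 190. ] z27 [ 0.5283 -0.1488  0.027 ] z61 [ 0.512  -0.1205  0.061 ] dep [ 0.5101 -0.1172  0.0649]
white [211, 148, 9, 3, 24] [215.1 148.9] z27 [ 0.6897 -0.2061  0.027 ] z61 [ 0.6663 -0.1752  0.061 ] dep [ 0.6593 -0.166   0.0712]
white [251, 159, 19, 14, 124] [259.8 166.4] z27 [ 0.5702 -0.2098  0.027 ] z61 [ 0.552  -0.1787  0.061 ] dep [ 0.5599 -0.1922  0.0462]
white [302, 163, 4, 3, 10] [303.5 164. ] z27 [ 0.4898 -0.2688  0.027 ] z61 [ 0.4753 -0.2351  0.061 ] dep [ 0.4894 -0.2677  0.028 ]
white [273, 167, 16, 8, 60] [280.4 170.7] z27 [ 0.5238 -0.2222  0.027 ] z61 [ 0.5077 -0.1906  0.061 ] dep [ 0.5134 -0.2018  0.049 ]
white [265, 172, 7, 3, 14] [268.1 173.4] z27 [ 0.5429 -0.2003  0.027 ] z61 [ 0.526  -0.1696  0.061 ] dep [ 0.5366 -0.1888  0.0397]
white [245, 190, 24, 14, 110] [258.  198.8] z27 [ 0.5222 -0.1223  0.027 ] z61 [ 0.5062 -0.0952  0.061 ] dep [ 0.5192 -0.1174  0.0332]
white [269, 200, 14, 6, 39] [275.7 202.6] z27 [ 0.4849 -0.1326  0.027 ] z61 [ 0.4706 -0.105   0.061 ] dep [ 0.4854 -0.1336  0.0258]
white [210, 204, 5, 4, 17] [211.9 205.4] z27 [ 0.5945 -0.0557  0.027 ] z61 [ 0.5753 -0.0315  0.061 ] dep [ 0.5935 -0.0545  0.0287]
```

View pics/crop1.png

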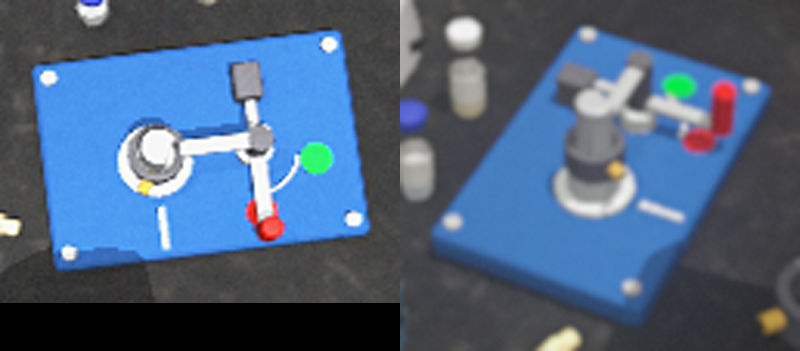

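The crops confirm that the middle collar is on the shaft, with its brass screw left of the index bar. The lever knob stands over red, and the upper arm lies over the collar. The drive origin comes out at about (.532,-.127), yaw 6.1°. Next I work out the approach over the knob.

```bash
cat >> h.py <<'E'
from scipy.spatial.transform import Rotation as Ro
Y=np.radians(6.1); O=np.array([.532,-.127]); 
def d2w(x,y): return O+np.array([np.cos(Y)*x-np.sin(Y)*y,np.sin(Y)*x+np.cos(Y)*y])
def delta(pos,yaw_deg,st=None):
    """tool-frame shift (mm) and rotvec (deg) to reach pos with tool straight down, tool x at yaw"""
    s=st or get_state(); q=s["orientation"]; R=Ro.from_quat([q[1],q[2],q[3],q[0]])
    G=Ro.from_euler("z",yaw_deg,degrees=True)*Ro.from_euler("x",180,degrees=True)
    return (R.inv().apply(np.array(pos)-s["tcp_pos"])*1000).round(1),(R.inv()*G).as_rotvec(degrees=True).round(2)
def yaw(s):
    q=s["orientation"]; x=Ro.from_quat([q[1],q[2],q[3],q[0]]).apply([1,0,0]); return np.degrees(np.arctan2(x[1],x[0]))
E
python3 -c "
from h import *
k=d2w(-.06,-.07);print(k,delta([*k,.17],6.1))"
```

```text
[ 0.47977821 -0.2029795 ] (array([ 382.2, -220.5,   60.9]), array([-0.09, -0.  , 13.77]))
```

>>> {"api": "drive_tool", "payload": {
  "deltas": [
    [[0,0.054,-0.031,0.009,0,0,2],[0,0.108,-0.062,0.017,0,0,4],[0,0.162,-0.094,0.026,0,0,6],[0,0.216,-0.125,0.034,0,0,8],[40,0.27,-0.156,0.043,0,0,10],[80,0.324,-0.187,0.052,0,0,12],[110,0.382,-0.2205,0.061,0,0,13.8],[110,0.382,-0.2205,0.061,0,0,13.8],[110,0.382,-0.2205,0.061,0,0,13.8],[110,0.382,-0.2205,0.061,0,0,13.8]]
  ]
}}

```text
clock: 1.35
tcp_pos: [0.4791, -0.2047, 0.1704]
orientation: [0.0, 0.999, 0.052, -0.0]
wrist_force: [0.8, 0.0, -0.2]
finger_gap: 0.0488
grip_force: 0.0
```

```bash
python3 - <<'E'
from h import *
s=get_state();print(s["clock"],s["tcp_pos"],yaw(s),s["joint_pos"].round(2),s["finger_gap"])
p,d,K,T,c=cam("wrist");np.savez("w1.npz",p=p,d=d,K=K,T=T);save("w1.png",p,1.5)
print(T.round(3).tolist())
for nm,P in {"knob":[*d2w(-.06,-.07),.081],"shaft":[*d2w(0,0),.105],"bar":[*d2w(-.048,0),.027]}.items(): print(nm,proj(P,K,T))
E
```

```text
1.35 [ 0.47910189 -0.2046964   0.17036276] 5.9792956045300265 [-0.56  0.24 -0.21  1.13 -0.    2.48] 0.048842079384185354
[[0.105, 0.96, 0.259, 0.543], [-0.995, 0.101, 0.027, -0.198], [0.0, -0.26, 0.966, 0.314], [0.0, 0.0, 0.0, 1.0]]
knob (np.float64(248.05805964113895), np.float64(193.23038803151985))
shaft (np.float64(150.20468268744457), np.float64(121.78714789407698))
bar (np.float64(180.57441401392748), np.float64(168.30825022413035))
```

View pics/w1.png

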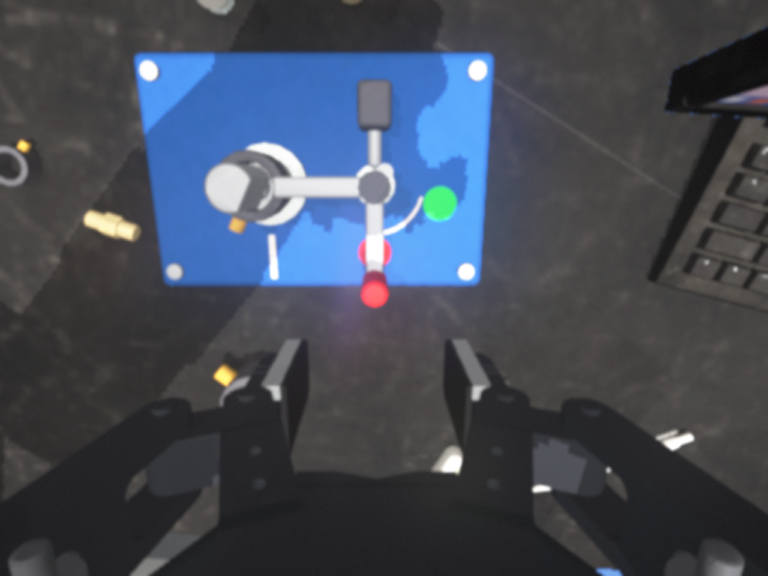

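The wrist view shows the knob top at (374,293), within 1.5 mm of the prediction. The shaft top at (232,188) is D-shaped with its flat facing right and slightly down, about +65° from the index. The collar screw is at (237,225). The tool is right above the knob, so I'll go down and grip it.

>>> {"api": "drive_tool", "payload": {
  "deltas": [
    [[110,0,0,0.04,0,0,0],[110,0,0,0.08,0,0,0],[110,0,0,0.117,0,0,0],[110,0,0,0.117,0,0,0],[255,0,0,0.117,0,0,0],[255,0,0,0.117,0,0,0],[255,0,0,0.117,0,0,0],[255,0,0,0.117,0,0,0],[255,0,0,0.117,0,0,0]]
  ],
  "newtons": 40
}}

```text
clock: 2.52
tcp_pos: [0.4808, -0.2044, 0.0553]
orientation: [0.001, 0.999, 0.053, 0.001]
wrist_force: [-1.7, -0.4, 6.9]
finger_gap: 0.0146
grip_force: 39.2
```

```bash
python3 - <<'E'
from h import *
s=get_state();print(s["clock"],s["tcp_pos"],yaw(s),s["finger_gap"],s["grip_force"],s["wrist_force"])
import math
for i in range(1,11):
    a=.13*i; x=-.06*math.cos(a)+.06; y=-.06*math.sin(a)
    print("%.4f %.4f"%(x,-y))  # tool x=drive x, tool y=-drive y
E
```

```text
2.525 [ 0.48077421 -0.20443705  0.0552953 ] 6.072990442172577 0.014622078445399967 39.208221500739455 [-1.69084088 -0.37859505  6.88754236]
0.0005 0.0078
0.0020 0.0154
0.0045 0.0228
0.0079 0.0298
0.0122 0.0363
0.0173 0.0422
0.0232 0.0474
0.0296 0.0517
0.0366 0.0552
0.0440 0.0578
```

>>> {"api": "drive_tool", "payload": {
  "deltas": [
    [[255,0,0,-0.003,0,0,0],[255,0.0005,0.0078,-0.003,0,0,0],[255,0.002,0.0154,-0.003,0,0,0],[255,0.0045,0.0228,-0.003,0,0,0],[255,0.0079,0.0298,-0.003,0,0,0],[255,0.0122,0.0363,-0.003,0,0,0],[255,0.0173,0.0422,-0.003,0,0,0],[255,0.0232,0.0474,-0.003,0,0,0],[255,0.0296,0.0517,-0.003,0,0,0],[255,0.0366,0.0552,-0.003,0,0,0],[255,0.044,0.0578,-0.003,0,0,0],[255,0.044,0.0578,-0.003,0,0,0]]
  ]
}}

```text
clock: 4.03
tcp_pos: [0.5306, -0.256, 0.0558]
orientation: [-0.001, 0.999, 0.053, 0.0]
wrist_force: [0.8, 5.4, -7.9]
finger_gap: 0.0147
grip_force: 42.2
```

```bash
python3 - <<'E'
from h import *
s=get_state();print(s["clock"],s["tcp_pos"],yaw(s),s["finger_gap"],s["grip_force"],s["wrist_force"])
print(d2w(-.06*np.cos(1.3),-.07-.06*np.sin(1.3)))
E
```

```text
4.025 [ 0.53059715 -0.25600398  0.05580493] 6.093884886956932 0.01469109853420914 42.18755911337212 [ 0.81637791  5.3592994  -7.89801852]
[ 0.52962293 -0.25579533]
```

>>> {"api": "drive_tool", "payload": {
  "deltas": [
    [[130,0,0,0,0,0,0],[130,0,0,0,0,0,0],[130,0,0,0,0,0,0],[130,0,0,-0.03,0,0,0],[130,0,0,-0.08,0,0,0],[130,-0.03,-0.04,-0.12,0,0,0],[130,-0.06,-0.08,-0.12,0,0,0],[130,-0.06,-0.12,-0.12,0,0,0],[130,-0.06,-0.12,-0.12,0,0,0]]
  ]
}}

```text
clock: 5.15
tcp_pos: [0.4567, -0.1417, 0.1773]
orientation: [0.0, 0.999, 0.054, 0.001]
wrist_force: [-0.1, -0.6, 0.2]
finger_gap: 0.0419
grip_force: 0.0
```

```bash
python3 - <<'E'
from h import *
s=get_state();print(s["clock"],s["tcp_pos"],yaw(s),s["finger_gap"],s["wrist_force"])
p,d,K,T,c=cam("wrist");np.savez("w2.npz",p=p,d=d,K=K,T=T);save("w2.png",p,1.5)
for nm,P in {"knob1.3":[*d2w(-.06*np.cos(1.3),-.07-.06*np.sin(1.3)),.081],"shafttop":[*d2w(0,0),.105],"flatd":[*d2w(-.008,0),.105],"bar":[*d2w(-.048,0),.027]}.items(): print(nm,np.round(proj(P,K,T),1))
E
```

```text
5.15 [ 0.45667855 -0.14174963  0.1773232 ] 6.207537833062628 0.04187883116493918 [-0.072346   -0.58506974  0.2338116 ]
knob1.3 [396.5 122. ]
shafttop [240.9  99.5]
flatd [241.  110.9]
bar [243.6 152.4]
```

View pics/w2.png

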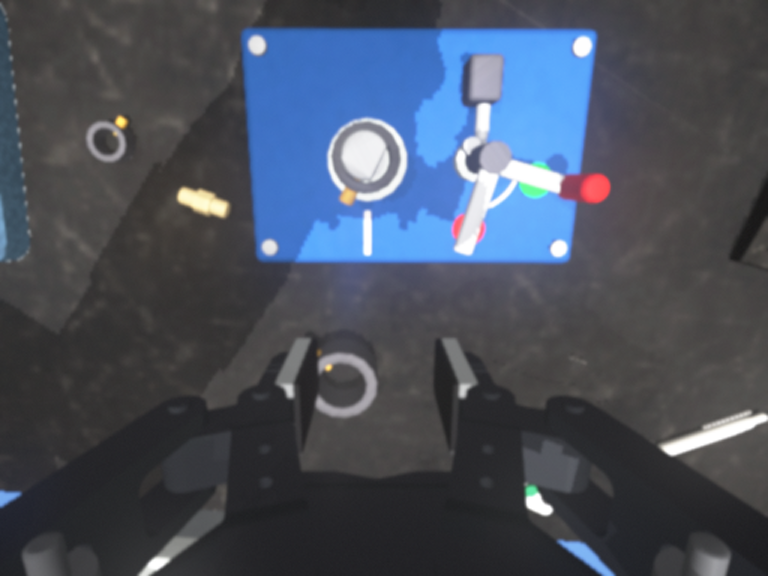

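The lever now sits in the notch: the knob is at (595,187), as predicted for 1.30, and the arm is clear of the collar. The shaft's D shows its flat to the right and down, and the brass screw is at (347,197). I'll measure both angles.

```bash
python3 - <<'E'
from h import *
z=np.load("w2.npz");p,d,K,T=z["p"],z["d"],z["K"],z["T"]
pts=[];
for v in range(70,140):
    for u in range(200,290):
        if d[v,u]>0:
            P=pt(u,v,d[v,u],K,T); pts.append((*P,u,v,*p[v,u]))
A=np.array(pts)
t=A[A[:,2]>.098]; print("top",len(t),t[:,2].mean())
C=t[:,:2].astype(np.float32)*1000; hull=cv2.convexHull(C)
(c,r)=cv2.minEnclosingCircle(C); print("circ",c,r)
a=np.arange(0,360,10); cc=np.array(c)
for g in a:
    n=np.array([np.cos(np.radians(g)),np.sin(np.radians(g))]); print(g,round(((C-cc)@n).max(),1),end="; ")
hs=cv2.cvtColor(p,cv2.COLOR_RGB2HSV); m=cv2.inRange(hs,(10,110,90),(28,255,255)); 
k,l,s,ce=cv2.connectedComponentsWithStats(m)
for i in range(1,k):
    if s[i,4]>10 and 200<ce[i][0]<290 and ce[i][1]<160:
        w=onz(*ce[i],.064,K,T); e=w[:2]-O; print("\nscrew",s[i],ce[i],w,"ang from index",(np.degrees(np.arctan2(e[1],e[0]))-186.1)%360-360,np.hypot(*e))
save("c2.png",p[70:140,200:290],8)
E
```

```text
top 782 0.10562259039585337
circ (529.3806762695312, -128.4380340576172) 11.966756820678711
0 11.8; 10 11.7; 20 11.9; 30 11.8; 40 11.9; 50 11.7; 60 12.0; 70 11.9; 80 11.8; 90 11.7; 100 11.6; 110 11.8; 120 11.7; 130 11.9; 140 11.9; 150 12.0; 160 11.7; 170 11.8; 180 11.8; 190 11.8; 200 12.0; 210 11.7; 220 11.1; 230 10.2; 240 9.1; 250 8.1; 260 9.3; 270 10.2; 280 10.9; 290 11.5; 300 11.8; 310 11.9; 320 11.7; 330 11.8; 340 11.8; 350 12.0; 
screw [228 126   8   9  48] [231.52083333 130.27083333] [ 0.50728675 -0.11972812  0.064     ] ang from index -22.49654179699263 0.025760916615866717
```

View pics/c2.png

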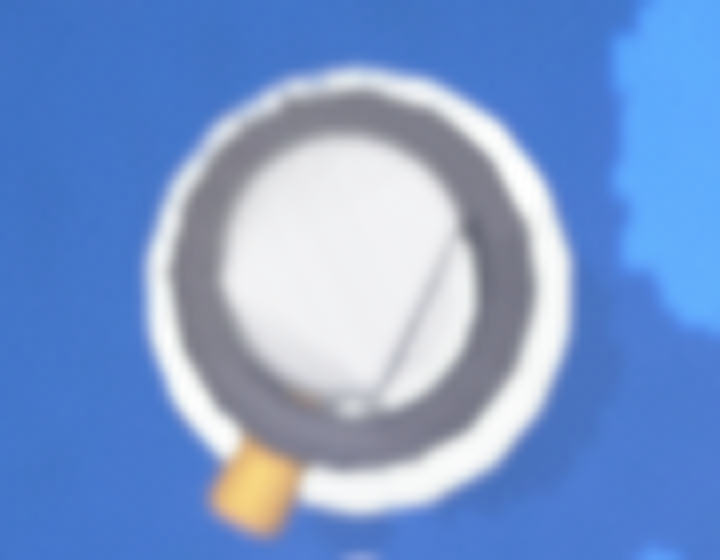

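The flat is at 250° world, +64° from the index, so the shaft must turn -64°. The screw is about -27.6° from the index, so the collar must turn +27.6°. The shaft axis in hand coordinates is about (.530,-.128). I'll bring the tool yaw to 160° above the shaft.

>>> {"api": "drive_tool", "payload": {
  "deltas": [
    [[130,0.01,0,0,0,0,-10],[130,0.02,-0.001,0,0,0,-20],[130,0.03,-0.002,0,0,0,-30],[130,0.04,-0.003,0,0,0,-40],[130,0.05,-0.004,0,0,0,-50],[130,0.06,-0.005,0,0,0,-60],[130,0.07,-0.006,0,0,0,-70],[130,0.0746,-0.006,0,0,0,-80],[130,0.0746,-0.006,0,0,0,-90],[130,0.0746,-0.006,0,0,0,-100],[130,0.0746,-0.006,0,0,0,-110],[130,0.0746,-0.006,0,0,0,-120]]
  ]
}}

```text
clock: 6.7
tcp_pos: [0.5316, -0.1311, 0.1762]
orientation: [0.001, 0.451, 0.892, -0.0]
wrist_force: [-0.3, -0.1, 0.2]
finger_gap: 0.0416
grip_force: 0.0
```

>>> {"api": "drive_tool", "payload": {
  "deltas": [
    [[130,0,0,0,0,0,-10],[130,0,0,0,0,0,-20],[130,0,0,0,0,0,-30],[130,0,0,0,0,0,-34],[130,0,0,0,0,0,-34],[130,0,0,0,0,0,-34]]
  ]
}}

```text
clock: 7.45
tcp_pos: [0.5311, -0.1304, 0.1762]
orientation: [0.0, 0.174, 0.985, -0.0]
wrist_force: [0.4, -0.1, 0.2]
finger_gap: 0.0419
grip_force: 0.0
```

```bash
python3 - <<'E'
from h import *
s=get_state();print(s["clock"],s["tcp_pos"],yaw(s),s["joint_pos"].round(2))
print(delta([.5303,-.1280,.077],160))
E
```

```text
7.45 [ 0.5311453  -0.13035576  0.17623762] 159.95754458242925 [-0.39  0.28 -0.13  1.15 -0.   -0.04]
(array([ 1.6,  2. , 99.2]), array([-0.02,  0.02, -0.04]))
```

>>> {"api": "drive_tool", "payload": {
  "deltas": [
    [[130,0.0016,0.002,0.03,0,0,0],[130,0.0016,0.002,0.065,0,0,0],[130,0.0016,0.002,0.099,0,0,0],[130,0.0016,0.002,0.099,0,0,0],[255,0.0016,0.002,0.099,0,0,0],[255,0.0016,0.002,0.099,0,0,0],[255,0.0016,0.002,0.099,0,0,0],[255,0.0016,0.002,0.099,0,0,0],[255,0.0016,0.002,0.099,0,0,0]]
  ],
  "newtons": 30
}}

```text
clock: 8.57
tcp_pos: [0.5314, -0.1263, 0.0788]
orientation: [0.001, 0.173, 0.985, 0.001]
wrist_force: [2.0, 4.7, -3.3]
finger_gap: 0.0192
grip_force: 31.7
```

```bash
python3 - <<'E'
from h import *
s=get_state();print(s["clock"],s["tcp_pos"],yaw(s),s["finger_gap"],s["grip_force"],s["wrist_force"],s["ft_torque"])
E
```

```text
8.575 [ 0.53141054 -0.12626564  0.07882529] 160.11702848859414 0.01915003822286768 31.71335947990883 [ 2.01047112  4.7227708  -3.33003201] [ 0.84398745 -0.34698096  0.01350172]
```

The gap reads 19.2 mm, and the 16 mm knob read 14.6, so this is flat to back (20 mm) rather than 24. The grip also shifted 2 mm off the axis, as a D-section would. I turn it -64°.

>>> {"api": "drive_tool", "payload": {
  "deltas": [
    [[255,0,0,0,0,0,8],[255,0,0,0,0,0,16],[255,-0.001,0,0,0,0,24],[255,-0.001,0,0,0,0,32],[255,-0.001,0,0,0,0,40],[255,-0.002,0.001,0,0,0,48],[255,-0.002,0.001,0,0,0,56],[255,-0.002,0.001,0,0,0,64],[255,-0.002,0.001,0,0,0,64],[255,-0.002,0.001,0,0,0,64]]
  ]
}}

```text
clock: 9.82
tcp_pos: [0.5326, -0.1278, 0.0788]
orientation: [0.001, 0.668, 0.744, -0.0]
wrist_force: [-3.3, -2.1, 7.4]
finger_gap: 0.0192
grip_force: 33.5
```

```bash
python3 - <<'E'
from h import *
s=get_state();print(s["clock"],s["tcp_pos"],yaw(s),s["finger_gap"],s["grip_force"],s["wrist_force"],s["ft_torque"])
E
```

```text
9.825 [ 0.53263774 -0.12777897  0.07877821] 96.16736822804862 0.01916671764483475 33.46109403617447 [-3.34443592 -2.0631316   7.39430167] [-0.55153909  0.87396876 -0.06032174]
```

>>> {"api": "drive_tool", "payload": {
  "deltas": [
    [[130,0,0,0,0,0,0],[130,0,0,0,0,0,0],[130,0,0,0,0,0,0],[90,0,0,-0.03,0,0,0],[90,0,0,-0.08,0,0,0],[90,0,0,-0.1,0,0,0],[90,0,0,-0.1,0,0,0],[90,0,0,-0.1,0,0,0]]
  ]
}}

```text
clock: 10.82
tcp_pos: [0.5316, -0.1266, 0.1761]
orientation: [-0.001, 0.669, 0.744, -0.0]
wrist_force: [0.3, -0.1, 0.1]
finger_gap: 0.0553
grip_force: 0.0
```

```bash
cat > flat.py <<'E'
from h import *
import sys
s=get_state();print(s["clock"],s["tcp_pos"],yaw(s),s["finger_gap"])
p,d,K,T,c=cam("wrist");np.savez("w3.npz",p=p,d=d,K=K,T=T)
V,U=np.where(d>0); W=np.array([pt(u,v,d[v,u],K,T) for v,u in zip(V,U)])
near=np.hypot(W[:,0]-.531,W[:,1]+.128)<.016
t=W[near&(W[:,2]>.098)&(W[:,2]<.112)]; C=t[:,:2].astype(np.float32)*1000
c,r=cv2.minEnclosingCircle(C); cc=np.array(c); print("axis",c,r,len(t))
for g in range(150,230,6):
    n=np.array([np.cos(np.radians(g)),np.sin(np.radians(g))]); print(g,round(((C-cc)@n).max(),1),end="; ")
def ext(g):
    n=np.array([np.cos(np.radians(g)),np.sin(np.radians(g))]); return ((C-cc)@n).max()
gs=np.arange(0,360,1.); e=np.array([ext(g) for g in gs]); dd=np.clip(11.5-e,0,None); print("\nflat dir",np.degrees(np.angle((dd*np.exp(1j*np.radians(gs))).sum()))%360)
hs=cv2.cvtColor(p,cv2.COLOR_RGB2HSV)
for nm,m,z,r0,r1 in(("screw",cv2.inRange(hs,(10,110,90),(28,255,255)),.064,.015,.035),("bar",cv2.inRange(hs,(0,0,170),(180,70,255)),.027,.034,.063)):
    k,l,s2,ce=cv2.connectedComponentsWithStats(m)
    for i in range(1,k):
        if s2[i,4]>10:
            w=onz(*ce[i],z,K,T)[:2]; q=w-cc/1000
            if r0<np.hypot(*q)<r1: print(nm,ce[i].round(1),s2[i,4],w.round(4),"dir",np.degrees(np.arctan2(q[1],q[0]))%360,np.hypot(*q))
E
python3 flat.py
```

```text
10.825 [ 0.53162583 -0.12656881  0.17605472] 96.08065365138 0.05530210661668241
axis (530.0543823242188, -128.47219848632812) 12.08382511138916 640
150 11.6; 156 11.2; 162 10.7; 168 10.1; 174 9.5; 180 8.6; 186 7.8; 192 8.7; 198 9.5; 204 10.2; 210 10.8; 216 11.3; 222 11.7; 228 11.9; 
flat dir 185.76257300386965
bar [204.5 181.5] 170 [ 0.4819 -0.1335] dir 185.94727026680388 0.04840621066724672
```

The flat now faces 185.8° against the bar's 185.9°, so it is aligned. Next I rotate to yaw 158.5° and go down over the collar rim, with the fingers square to the screw.

```bash
python3 -c "
from h import *
print(delta([.5304,-.1283,.041],158.5))"
```

```text
(array([ -1.9,  -0.8, 134.7]), array([ -0.08,  -0.13, -62.42]))
```

>>> {"api": "drive_tool", "payload": {
  "deltas": [
    [[85,0,0,0,0,0,-10],[85,0,0,0,0,0,-20],[85,0,0,0,0,0,-30],[85,0,0,0,0,0,-40],[85,0,0,0,0,0,-50],[85,0,0,0,0,0,-60],[85,0,0,0,0,0,-62.4],[85,0,0,0,0,0,-62.4],[85,0,0,0,0,0,-62.4]]
  ]
}}

```text
clock: 12.0
tcp_pos: [0.5318, -0.1267, 0.1764]
orientation: [-0.001, 0.187, 0.982, 0.0]
wrist_force: [-0.3, -0.2, 0.3]
finger_gap: 0.0567
grip_force: 0.0
```

```bash
python3 flat.py; python3 -c "
from h import *
z=np.load('w3.npz'); save('w4.png',z['p'],1.5)
print(delta([.5304,-.1283,.041],158.5))"
```

```text
12.0 [ 0.53178233 -0.12672412  0.17642734] 158.4278294072061 0.056733005142054
axis (529.9927978515625, -128.2444610595703) 12.1337308883667 651
150 11.5; 156 11.2; 162 10.7; 168 10.1; 174 9.5; 180 8.8; 186 8.2; 192 8.9; 198 9.6; 204 10.2; 210 10.8; 216 11.3; 222 11.6; 228 11.9; 
flat dir 185.50649865502518
bar [227.3 139.4] 174 [ 0.482  -0.1333] dir 186.0299686108789 0.048293763206334134
(array([  0.7,  -2. , 135.6]), array([-0.  , -0.06, -0.06]))
```

View pics/w4.png

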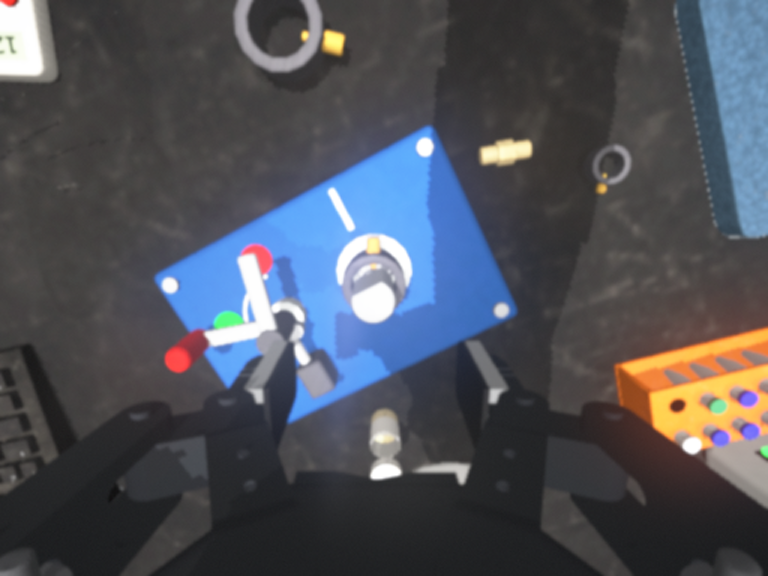

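The brass screw at (374,243) lies straight up the picture from the shaft, so the fingers are square to it. The vials stand well behind, and the finger path is clear. Next I descend, grip, and turn +27.6°.

>>> {"api": "drive_tool", "payload": {
  "deltas": [
    [[85,0.0007,-0.002,0.05,0,0,0],[85,0.0007,-0.002,0.09,0,0,0],[85,0.0007,-0.002,0.12,0,0,0],[85,0.0007,-0.002,0.135,0,0,0],[85,0.0007,-0.002,0.135,0,0,0],[255,0.0007,-0.002,0.135,0,0,0],[255,0.0007,-0.002,0.135,0,0,0],[255,0.0007,-0.002,0.135,0,0,0],[255,0.0007,-0.002,0.135,0,0,0]]
  ],
  "newtons": 30
}}

```text
clock: 13.18
tcp_pos: [0.532, -0.129, 0.0437]
orientation: [0.001, 0.187, 0.982, -0.0]
wrist_force: [-0.3, 0.1, 6.3]
finger_gap: 0.0396
grip_force: 30.7
```

```bash
python3 - <<'E'
from h import *
s=get_state();print(s["clock"],s["tcp_pos"],yaw(s),s["finger_gap"],s["grip_force"],s["wrist_force"],s["ft_torque"])
print(delta([.5304,-.1283,.042],186.1))
E
```

```text
13.175 [ 0.53196459 -0.12895704  0.04367721] 158.47029309200894 0.03960638026437563 30.72279635583982 [-0.34519161  0.1145485   6.33319096] [ 0.01876975  0.03425568 -0.05292866]
(array([1.7, 0. , 1.7]), array([ -0.04,   0.16, -27.63]))
```

>>> {"api": "drive_tool", "payload": {
  "deltas": [
    [[255,0,0,0,0,0,-5],[255,0,0,0,0,0,-10],[255,0,0,0,0,0,-15],[255,0,0,0,0,0,-20],[255,0,0.0005,0,0,0,-25],[255,0,0.0007,0,0,0,-27.6],[255,0,0.0007,0,0,0,-27.6],[255,0,0.0007,0,0,0,-27.6]]
  ]
}}

```text
clock: 14.18
tcp_pos: [0.5325, -0.1284, 0.0437]
orientation: [0.002, -0.053, 0.999, -0.001]
wrist_force: [0.8, -0.6, 6.0]
finger_gap: 0.0392
grip_force: 30.7
```

```bash
cat > chk.py <<'E'
from h import *
s=get_state();print(s["clock"],s["tcp_pos"],yaw(s),s["finger_gap"],s["grip_force"],s["wrist_force"],s["ft_torque"].round(2))
p,d,K,T,c=cam("wrist"); save("wx.png",p,1)
hs=cv2.cvtColor(p,cv2.COLOR_RGB2HSV)
for nm in("wrist","scene","top"):
    if nm!="wrist": p,d,K,T,c=cam(nm)
    hs=cv2.cvtColor(p,cv2.COLOR_RGB2HSV)
    k,l,s2,ce=cv2.connectedComponentsWithStats(cv2.inRange(hs,(10,100,80),(28,255,255)))
    for i in range(1,k):
        if s2[i,4]>4:
            for z in (.061,.071):
                w=onz(*ce[i],z,K,T)[:2]; q=w-[.5304,-.1283]
                if .012<np.hypot(*q)<.045: print(nm,z,ce[i].round(1),s2[i].tolist(),w.round(4),"dir",(np.degrees(np.arctan2(q[1],q[0]))%360).round(1),np.hypot(*q).round(4),"dep",pt(*ce[i],d[int(ce[i][1]),int(ce[i][0])],K,T).round(4))
E
python3 chk.py
```

```text
14.175 [ 0.53246827 -0.12841591  0.04369112] -173.92656817503115 0.039235236393350525 30.721852232236415 [ 0.78250617 -0.62934405  5.99374373] [ 0.01 -0.11  0.04]
wrist 0.061 [250.  207.7] [242, 198, 17, 20, 324] [ 0.5076 -0.1315] dir 187.9 0.023 dep [ 0.5061 -0.1316  0.0656]
wrist 0.071 [250.  207.7] [242, 198, 17, 20, 324] [ 0.5043 -0.1318] dir 187.6 0.0263 dep [ 0.5061 -0.1316  0.0656]
scene 0.061 [265.2 187.1] [263, 186, 5, 3, 12] [ 0.5106 -0.1313] dir 188.7 0.02 dep [ 0.5084 -0.1275  0.0656]
scene 0.071 [265.2 187.1] [263, 186, 5, 3, 12] [ 0.5058 -0.1228] dir 167.5 0.0252 dep [ 0.5084 -0.1275  0.0656]
```

The screw is at about 187.7° against the index at 186.1°, well within tolerance. I raise it gently.

>>> {"api": "drive_tool", "payload": {
  "deltas": [
    [[255,0,0,-0.002,0,0,0],[255,0,0,-0.004,0,0,0],[255,0,0,-0.006,0,0,0],[255,0,0,-0.006,0,0,0]]
  ]
}}

```text
clock: 14.82
tcp_pos: [0.531, -0.1279, 0.0483]
orientation: [-0.0, -0.053, 0.999, -0.0]
wrist_force: [0.4, 0.6, -1.2]
finger_gap: 0.0395
grip_force: 30.4
```

```bash
python3 chk.py
```

```text
14.825 [ 0.53101076 -0.12787448  0.04829269] -173.93047078812117 0.039477734595785706 30.356150327716023 [ 0.43144579  0.59988789 -1.23606753] [-0.05 -0.02  0.  ]
wrist 0.061 [250.  207.8] [242, 198, 17, 20, 325] [ 0.5078 -0.1308] dir 186.3 0.0228 dep [ 0.5046 -0.1311  0.0707]
wrist 0.071 [250.  207.8] [242, 198, 17, 20, 325] [ 0.5045 -0.1311] dir 186.3 0.0261 dep [ 0.5046 -0.1311  0.0707]
scene 0.061 [265.7 186. ] [264, 185, 5, 3, 13] [ 0.5113 -0.1346] dir 198.2 0.0201 dep [ 0.5071 -0.1272  0.0696]
scene 0.071 [265.7 186. ] [264, 185, 5, 3, 13] [ 0.5065 -0.1261] dir 174.7 0.024 dep [ 0.5071 -0.1272  0.0696]
```

It rises freely, with the screw surface up about 4.6 to 5 mm and moving with the hand. I raise the remaining 5.2 mm.

>>> {"api": "drive_tool", "payload": {
  "deltas": [
    [[255,0,0,-0.002,0,0,0],[255,0,0,-0.004,0,0,0],[255,0,0,-0.0052,0,0,0],[255,0,0,-0.0052,0,0,0],[255,0,0,-0.0052,0,0,0]]
  ]
}}

```text
clock: 15.6
tcp_pos: [0.5311, -0.1279, 0.0535]
orientation: [-0.0, -0.053, 0.999, -0.0]
wrist_force: [0.2, -0.6, -1.4]
finger_gap: 0.0398
grip_force: 30.4
```

```bash
python3 chk.py; python3 - <<'E'
from h import *
p,d,K,T,c=cam("scene"); save("fin.png",p[140:240,190:330],5)
E
```

```text
15.6 [ 0.53106521 -0.12785221  0.05347348] -173.92819595498136 0.03977669537221349 30.350889062974602 [ 0.15616089 -0.6456294  -1.42044986] [ 0.02 -0.05  0.05]
wrist 0.061 [250.1 207.6] [242, 198, 17, 20, 331] [ 0.5094 -0.1306] dir 186.3 0.0211 dep [ 0.5045 -0.1311  0.0758]
wrist 0.071 [250.1 207.6] [242, 198, 17, 20, 331] [ 0.5061 -0.131 ] dir 186.3 0.0244 dep [ 0.5045 -0.1311  0.0758]
scene 0.061 [265.6 184.1] [264, 183, 5, 3, 12] [ 0.5143 -0.1393] dir 214.3 0.0195 dep [ 0.5077 -0.1275  0.0747]
scene 0.071 [265.6 184.1] [264, 183, 5, 3, 12] [ 0.5095 -0.1307] dir 186.5 0.0211 dep [ 0.5077 -0.1275  0.0747]
```

View pics/fin.png

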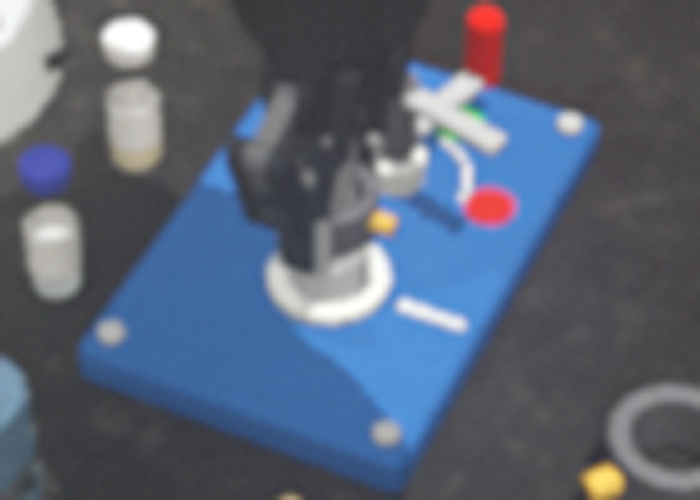

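View pics/wx.png

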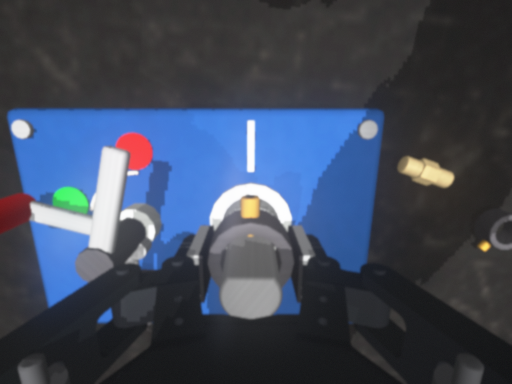

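The collar hangs in the fingers about 10 mm up. Its screw at (250,207) lines up with the index bar at (250,145), the lever is in the notch, and the bystanders are untouched.

```bash
python3 -c "
from h import *
print(hand_in())"
```

```text
the job is handed in; nothing more can be done
None
```

I handed the job in at 15.8 s: the lever is in the green notch, the shaft's flat and the collar's screw both face the index mark, and the collar is held about 10 mm above the hub.

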